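Load a cable gland into the cam clamp jig and lock the cam

ROBOT

A 7-joint arm with a two-finger parallel gripper is mounted at the origin on a cart in front of the work surface, level with it; the furniture and walls round the work are solid. World frame = base frame: x ahead of the robot, y to its left, z up, the work surface at z = 0. Lengths are in m, angles in rad, forces in N, time in s.
With the tool pointing down it reaches from about 0.4 to 0.75 m from the base axis. Payload 19.5 kg.
Tool frame: the origin (TCP) lies midway between the tips of the shut fingers; the grasp point (between the pads) lies 19 mm behind it; z points along the fingers, y is the direction in which the jaws open and shut (so a half turn about z gives the same grasp; the last joint's range is limited). The gripper opens to 85 mm and grips with 20 to 120 N. Pads are 22 mm wide; open, the fingers measure 114 mm over their backs; the gripper's body (76 mm by 85 mm) begins 54 mm behind the grasp point. The pads swing forward as they close: fully open they stand 13 mm farther back than shut.
Start: joints at [1.196, 0.707, -0.028, 1.485, 0.022, 0.951, -0.075], TCP at [0.188, -0.543, 0.231] pointing down, gripper open.
Joint ranges: [-2.71, 2.71], [-0.32, 2.16], [-1.57, 1.52], [0, 2.45], [-1.46, 4.6], [0, 2.02], [-2.83, 2.83]. Speed limits (rad/s): [1.89, 1.89, 2.57, 2.57, 3.01, 3.01, 3.01].

INTERFACE

Orientations are given as a unit quaternion [w, x, y, z].
In Python, from bench import env gives the robot as it stands. Calls block until the motion is done:
- env.move_ptp(position, orientation): joint-space move of the TCP to a pose.
- env.move_l(position, frame=None, v=0.15): straight line of the TCP; frame=None keeps the orientation; v is the mean speed in m/s.
- env.move_joints(angles): joint-space move.
- env.grip(opening, effort=None): finger opening in m; effort is the grip in N (None keeps the last); returns when the fingers have stopped.
- env.sleep(seconds).
- env.ik(position, orientation): joint angles nearest the present ones, or None.
- env.read_camera(name): name is "scene" or "top"; returns a dict with "pixels" (384x512x3 uint8, blue, green, red), "fx", "fy", "cx", "cy" (pixels), "T" (4x4, takes a point from camera to world coordinates). Camera axes: x right, y down, z forward; pixel columns grow to the right and rows downward; lengths in m; the calibration is good to about 2 mm. A picture is of the moment at which its call begins. There is no depth.
A pose or a line that the arm cannot do raises env.IKError and nothing moves.
- env.close_job(): hands the job in, once; it reports no verdict.
Trained networks look in a picture, given as the dict that the camera call returned (one of the last four; its "shot" number tells which), for a name from the list of things; names that differ only in an ending like _2 or _b are one class to them, and where a whole thing is asked for, a point or a joint stands for the part that bears it (a point fixed in the world has none). Each returns a list of dicts, best first, with "confidence" (0 to 1); they miss things now and then, are a little off and sometimes report something else, mostly with a low value. They report only what shows in the picture. A call takes as long as a camera call.
- env.recognise(picture, query): "location" ([x, y, z] in m, in the coordinates of the camera as it stood for that picture, good to about 4 mm: the middle of the surface that is visible of it).
- env.outline_of(picture, query): "pixels" (384x512 bool, what is visible of it).
- env.pinpoint(picture, query): "location" ([x, y, z] in m, in the coordinates of the camera as it stood for that picture, good to about 4 mm: a listed point, or the origin of a listed thing).
Readings, each from a call of its own:
- env.current_clock(): time.
- env.current_qpos(): joint angles.
- env.current_dq(): joint speeds.
- env.current_tau(): joint torques, N m.
- env.current_tcp_pos(): TCP position.
- env.current_tcp_rot(): TCP orientation.
- env.current_wrist_force(): force on the tool from outside, world axes, zero at the start.
- env.current_moment(): the same for the moment, N m.
- env.current_opening(): finger opening in m.
Only numpy, scipy, OpenCV 4.12 (cv2) and the standard library are available. Lean on these libraries where they do the work, as an engineer would, in place of code of your own. Each camera call takes 0.05 s, during which the arm holds its last target.

TASK

Lay the loose metal cable gland into the cradle of the cam clamp jig, threaded end towards the sliding jaw, lying on a flat as it lies now. Then turn the cam knob clockwise, seen from above, until the sprung slide drops into the cam's notch and its jaw clamps the gland against the back stop; stop at the click, do not wrench the knob against the end of the notch. Let go of everything, and leave the other parts on the bench where they are.

Things in the scene. Friction and masses are not known exactly. Their poses are not given: they have to be found in the camera images.
- jig: Cam clamp jig, aluminium base 215 x 110 x 12 mm fixed to the bench. Origin: underside, near the middle; x runs along its length from the cradle (-x end) to the knob (+x end), z up. Fixed guide strips at y = +-40 mm, 29 mm high. All 'jig x, y, z' below are in this frame.
- cradle_floor (a point): Middle of the cradle's floor, jig x = -55, z = 30 mm: the gland's origin belongs within 3 mm of here along x. Axes as the jig's. Pedestal 26 mm wide with two cheeks 7 mm high, sloping up and out 30 degrees off upright (13 mm from the middle at the floor; 43 mm across outside), so fingers pass down beside it to jig z = 12 mm. Gland axis along x. Open length from back stop to jaw: 62 mm.
- back_stop (a point): Middle of the face of the upright steel back stop plate, 44 mm wide, at jig x = -83 mm, z = 50 mm; plate top at z = 62 mm. The gland's hexagon end comes against it.
- clamp_slide: Dark steel slide, moves along jig x only; origin on the jig's while open. Springs push it to the cradle (-x) with about 12 N; its roller rides on the cam rim, under the knob's skirt, and holds it open. When the notch comes to the roller it snaps 6 mm onto a gland (about 8 mm if empty); the notch has a 45 degree ramp in and a solid end wall. Contact forces on it must stay under 30 N: about 0.5 N m on the knob at the end wall.
- jaw_face (a point): Middle of the slide's upright jaw face, 34 mm wide, top at jig z = 58 mm, looking to the cradle. At jig x = -21 mm open, about -27 mm when it clamps the gland; z = 50 mm.
- knob: Black cam knob, vertical axis at jig x = +50, y = 0. Skirt 62 mm across, top at z = 34 mm; grip bar 48 mm long (knob x), 15 mm thick (knob y), top at z = 73 mm. Turns clockwise from above, friction 0.15 N m plus 0.2 N m per rad/s. The hidden notch comes after 0.5 to 1.5 rad, differing each time and not shown by the bar's direction: the knob is drawn on by the ramp for the last 0.2 rad, then meets a solid end.
- knob_grip (a point): Point on the knob's turning axis in the upper part of the grip bar, at jig z = 58 mm; pinch the bar here across its 15 mm from above. Turns with the knob (x along the bar).
- gland: Loose metal cable gland, about 80 g, 56 mm long, lying on a hexagon flat: 40 mm high, 46 mm across the edges (along y). Hexagon body from x = -28 to +12 mm, round thread (31 mm across) from +12 to +28 mm. Origin: centre of the underside, half way along; x along its axis to the thread, z up. Grip the body across y at x = -8 mm, 20 mm above its underside.
- gland_thread (a point): Centre of the end face of the gland's thread, 28 mm along the gland's x and 20 mm above its underside.
- dome_nut: Bystander: loose pale dome nut, 61 x 69 x 38 mm. Leave alone.
- locknut: Bystander: flat six-sided locknut ring, 64 x 73 x 10 mm, lying. Leave alone.
- hexkey: Bystander: dark hex key, 33 x 113 x 6 mm, lying. Leave alone.

How it is judged:
On the way, in this order (a step that is already met when the one before it is completed fails the run):
1. the gland lies in the cradle, threaded end towards the jaw, while the slide is still open (y of gland in the frame of jig between -0.004 and 0.004 m and z of gland in the frame of jig between 0.027 and 0.033 m and x of gland_thread in the frame of jig between -0.03 and -0.019 m and angle between the x axis of gland and the x axis of jig, either way round below 0.12 rad and angle between gland's own z axis and vertical below 0.12 rad and x of jaw_face in the frame of jig above -0.0235 m), for 0.2 s.
2. the slide has dropped into the cam's notch with the gland in the cradle (y of gland in the frame of jig between -0.004 and 0.004 m and z of gland in the frame of jig between 0.027 and 0.033 m and x of gland_thread in the frame of jig between -0.03 and -0.019 m and angle between the x axis of gland and the x axis of jig, either way round below 0.12 rad and angle between gland's own z axis and vertical below 0.12 rad and x of jaw_face in the frame of jig between -0.029 and -0.0245 m), for 0.2 s.
At the end, for the whole second after the job is handed in: The gland rests in the cradle, thread towards the jaw: within 4 mm of the middle line, 3 mm of the floor, 0.12 rad of the jig's axis and of level. The slide is in the notch, its jaw 3.5 to 8 mm closer than when open and pressing the gland with over 3 N (all of step 2 and contact force between clamp_slide and gland above 3 N and linear speed of gland below 0.02 m/s); the robot touches nothing.
It fails at once if the knob is forced so that the slide takes more than 30 N (contact force between clamp_slide and anything else above 30 N).
It fails at once if a bystander (dome nut, locknut or hex key) is moved more than 20 mm (distance of any of dome_nut, locknut, hexkey from where it was at the start of the episode above 0.02 m).
It also fails if it takes over 72 s, if anything falls off the work surface, if the arm or the gripper's body presses on something with over 40 N, if the wrist force passes 120 N, or if a joint passes its speed limit or range.

## Working session

There is one attempt and no reset: what is moved stays moved. The work goes in short steps, each a Python script; the robot and the scene stay as the last script left them, time stands still between calls to the robot, and variables do not carry over. Pictures are saved under pics/ and viewed, and the job is handed in when it is done.

```bash
mkdir -p pics; ls; python3 - <<'E'
from bench import env
import cv2, numpy as np
for n in ["scene","top"]:
    p=env.read_camera(n); cv2.imwrite(f"pics/{n}0.png",p["pixels"])
    T=np.array(p["T"]); print(n,p["fx"],T[:3,3].round(3), T[:3,2].round(3))
    for q in ["jig","cradle_floor","back_stop","jaw_face","knob","knob_grip","gland","gland_thread","dome_nut","locknut","hexkey"]:
        for r in env.pinpoint(p,q)[:2]:
            print(q,round(r["confidence"],2),(T[:3,:3]@np.array(r["location"])+T[:3,3]).round(4))
print(env.current_clock(),env.current_tcp_pos(),env.current_tcp_rot())
E
```

```text
pics
scene 357.5297144777446 [ 0.999 -0.474  0.5  ] [-0.474  0.737 -0.481]
jig 0.93 [ 0.5923  0.2139 -0.0015]
cradle_floor 0.89 [0.5971 0.1589 0.0323]
back_stop 0.77 [0.6039 0.1326 0.0505]
knob 0.79 [ 5.829e-01  2.597e-01 -3.000e-04]
knob_grip 0.69 [0.586  0.2616 0.0579]
gland 0.63 [ 0.4587  0.3778 -0.0012]
gland_thread 0.72 [0.4509 0.4107 0.018 ]
gland_thread 0.71 [0.5879 0.2624 0.0576]
dome_nut 0.78 [ 5.103e-01  4.765e-01 -4.000e-04]
locknut 0.46 [ 0.4985 -0.0657  0.0026]
hexkey 0.43 [ 7.034e-01  2.990e-01 -6.000e-04]
hexkey 0.34 [0.5985 0.1939 0.0483]
top 413.57831320067777 [0.432 0.207 1.01 ] [ 0.123 -0.002 -0.992]
jig 0.73 [ 0.5826  0.2574 -0.003 ]
jig 0.64 [5.894e-01 2.071e-01 3.000e-04]
cradle_floor 0.97 [0.5997 0.1582 0.0336]
back_stop 0.77 [0.6048 0.123  0.0507]
jaw_face 0.97 [0.5943 0.1898 0.0525]
knob 0.56 [0.5843 0.2581 0.0017]
knob 0.47 [0.5843 0.261  0.0572]
gland 0.67 [0.4533 0.3799 0.0027]
gland_thread 0.76 [0.4459 0.408  0.0215]
gland_thread 0.36 [ 0.698   0.2944 -0.003 ]
dome_nut 0.8 [0.5112 0.474  0.0007]
dome_nut 0.25 [0.6018 0.1226 0.0527]
locknut 0.85 [ 0.4997 -0.0693 -0.0021]
hexkey 0.61 [ 0.6958  0.2973 -0.0011]
1.2 [ 0.18784768 -0.54343936  0.2312854 ] [-2.58150119e-05  9.86192171e-01  1.65604953e-01  1.12346110e-05]
```

View pics/scene0.png

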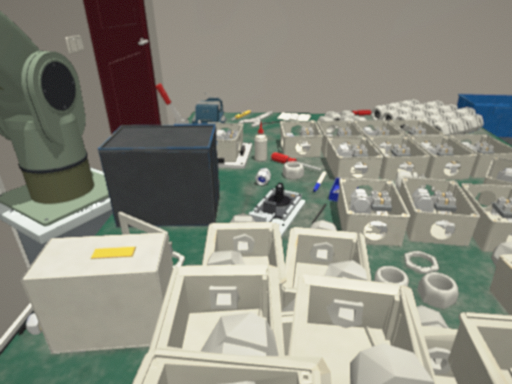

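View pics/top0.png

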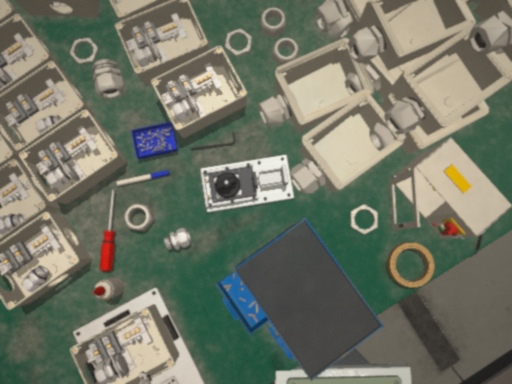

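```bash
cat > h.py <<'E'
from bench import env
import cv2, numpy as np
def ray(p,u,v,z):
    T=np.array(p["T"]); d=T[:3,:3]@np.array([(u-p["cx"])/p["fx"],(v-p["cy"])/p["fy"],1]); o=T[:3,3]
    return o+d*(z-o[2])/d[2]
def proj(p,X):
    T=np.array(p["T"]); c=T[:3,:3].T@(np.atleast_2d(X)-T[:3,3]).T
    return np.stack([p["fx"]*c[0]/c[2]+p["cx"],p["fy"]*c[1]/c[2]+p["cy"]],1)
def world(p,l):
    T=np.array(p["T"]); return T[:3,:3]@np.array(l)+T[:3,3]
E
python3 - <<'E'
from h import *
p=env.read_camera("top");s=env.read_camera("scene")
a=p["pixels"][140:260,110:310]; cv2.imwrite("pics/topz.png",cv2.resize(a,None,fx=4,fy=4,interpolation=cv2.INTER_CUBIC))
a=s["pixels"][110:240,90:350]; cv2.imwrite("pics/scz.png",cv2.resize(a,None,fx=3,fy=3,interpolation=cv2.INTER_CUBIC))
# box top corners triangulate
from scipy.optimize import least_squares
print("origin px",proj(p,[[0,0,0],[.4,0,0],[.5,.2,0]]))
for uv in [(306,221),(236,266),(381,323),(313,376)]:
    print(uv,[ray(p,*uv,z).round(3) for z in (0,.2,.25)], [proj(s,ray(p,*uv,z)).round(0) for z in (.15,.2,.25,.3)])
for q in ["jig","gland","knob","clamp_slide"]:
  for r in env.outline_of(p,q)[:2]:
    m=r["pixels"].astype(np.uint8); c=max(cv2.findContours(m,0,2)[0],key=cv2.contourArea)
    rr=cv2.minAreaRect(c); print(q,r["confidence"],rr)
E
```

```text
origin px [[344.30625543 435.7864445 ]
 [336.08080229 259.60598227]
 [252.34212673 220.00668796]]
(306, 221) [array([0.495, 0.069, 0.   ]), array([0.482, 0.096, 0.2  ]), array([0.479, 0.103, 0.25 ])] [array([[205., 173.]]), array([[205., 152.]]), array([[204., 129.]]), array([[203., 106.]])]
(236, 266) [array([0.39 , 0.242, 0.   ]), array([0.398, 0.235, 0.2  ]), array([0.4  , 0.233, 0.25 ])] [array([[215., 147.]]), array([[215., 129.]]), array([[214., 111.]]), array([[212.,  91.]])]
(381, 323) [array([ 0.249, -0.099,  0.   ]), array([ 0.285, -0.039,  0.2  ]), array([ 0.295, -0.024,  0.25 ])] [array([[ 95., 175.]]), array([[ 98., 153.]]), array([[102., 131.]]), array([[105., 107.]])]
(313, 376) [array([0.133, 0.067, 0.   ]), array([0.192, 0.094, 0.2  ]), array([0.207, 0.101, 0.25 ])] [array([[118., 148.]]), array([[120., 130.]]), array([[122., 112.]]), array([[125.,  92.]])]
jig 0.84 ((246.06651306152344, 182.82012939453125), (45.39518356323242, 88.80152893066406), 80.81116485595703)
jig 0.3 ((243.731201171875, 182.5028839111328), (29.042922973632812, 25.62163734436035), 81.25383758544922)
gland 0.9 ((176.60000610351562, 238.80001831054688), (18.973661422729492, 25.930675506591797), 71.56504821777344)
knob 0.72 ((226.5, 184.5), (25.0, 25.0), 90.0)
clamp_slide 0.57 ((244.41905212402344, 182.47398376464844), (28.890865325927734, 23.036666870117188), 81.25383758544922)
```

View pics/topz.png

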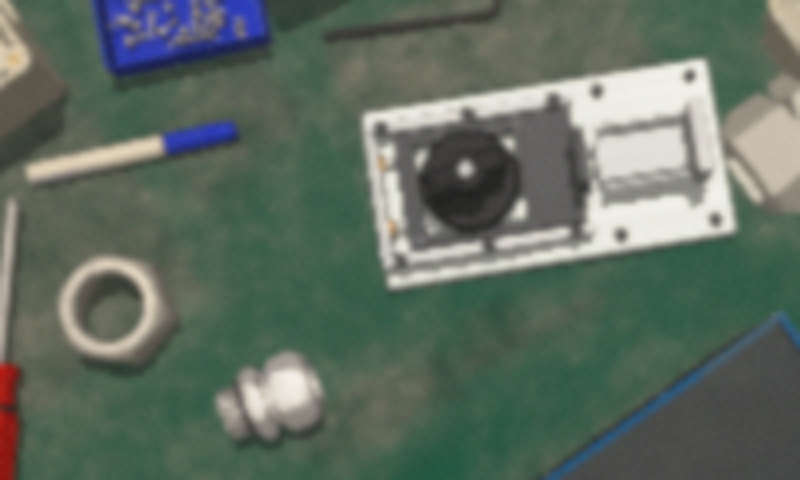

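View pics/scz.png

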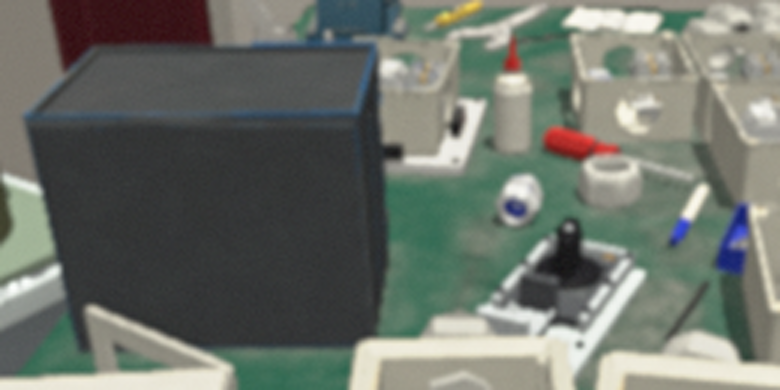

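```bash
cat > fit.py <<'E'
from h import *
from scipy.optimize import minimize
def box(x0,x1,y0,y1,z0,z1): return np.array([[x,y,z] for x in(x0,x1) for y in(y0,y1) for z in(z0,z1)])/1e3
def hexp(x0,x1):
    a=[(23*np.cos(t),20+23*np.sin(t)) for t in np.arange(6)*np.pi/3]
    return np.array([[x,y,z] for x in(x0,x1) for y,z in a])/1e3
def cyl(x0,x1,r): 
    return np.array([[x,r*np.cos(t),20+r*np.sin(t)] for x in(x0,x1) for t in np.linspace(0,2*np.pi,24)])/1e3
GL=[hexp(-28,12),cyl(12,28,15.5)]
JIG=[box(-107.5,107.5,-55,55,0,12)]
def rot(V,q,z=0):
    c,s=np.cos(q[2]),np.sin(q[2]); return V@np.array([[c,s,0],[-s,c,0],[0,0,1]])+[q[0],q[1],z]
S=16
def render(p,M,q,x0,y0,w,h,k=8):
    im=np.zeros((h*k,w*k),np.uint8)
    for V in M:
        uv=(proj(p,rot(V,q))-[x0,y0]+.5)*k-.5
        hl=cv2.convexHull(np.round(uv*S).astype(np.int32)); cv2.fillConvexPoly(im,hl,255,shift=4)
    return cv2.resize(im,(w,h),interpolation=cv2.INTER_AREA)/255.
def fit(views,M,q0):
    # views: list (p,mask,shift?)
    def cost(q):
        c=0
        for p,m in views:
            ys,xs=np.where(m); x0,y0=xs.min()-8,ys.min()-8; w,h=xs.max()+9-x0,ys.max()+9-y0
            c+=np.abs(render(p,M,q,x0,y0,w,h)-m[y0:y0+h,x0:x0+w]).sum()/m.sum()
        return c
    best=None
    for dy in(-.1,0,.1):
        q=np.array(q0)+[0,0,dy]
        r=minimize(cost,q,method="Nelder-Mead",options=dict(initial_simplex=np.vstack([q,q+[.006,0,0],q+[0,.006,0],q+[0,0,.1]]),xatol=1e-5,fatol=1e-5))
        if best is None or r.fun<best.fun: best=r
    return best.x,best.fun
E
python3 - <<'E'
from fit import *
p=env.read_camera("top");s=env.read_camera("scene")
def om(c,q): 
    r=env.outline_of(c,q)[0]; print(q,r["confidence"],r["pixels"].sum()); return r["pixels"].astype(float)
gt,gs=om(p,"gland"),om(s,"gland"); j=om(p,"jig")
for v in ([(p,gt)],[(s,gs)],[(p,gt),(s,gs)]): print("gland",fit(v,GL,[.456,.379,1.85]))
x,f=fit([(p,j)],JIG,[.591,.211,1.7]); print("jig",x,f)
for P in [[-.055,0,.03],[-.083,0,.05],[-.021,0,.05],[.05,0,.058]]: print(rot(np.array([P]),x).round(4))
# overlay
a=cv2.resize(p["pixels"][140:260,110:310],None,fx=4,fy=4,interpolation=cv2.INTER_CUBIC)
g,_=fit([(p,gt),(s,gs)],GL,[.456,.379,1.85])
for M,q in((GL,g),(JIG,x)):
  for V in M:
    uv=((proj(p,rot(V,q))-[110,140]+.5)*4).astype(np.int32); cv2.polylines(a,[cv2.convexHull(uv)],True,(0,0,255),1)
for P in [[-.055,0,.03],[-.083,0,.05],[-.021,0,.05],[.05,0,.073]]:
    uv=((proj(p,rot(np.array([P]),x))-[110,140]+.5)*4)[0].astype(int); cv2.circle(a,tuple(map(int,uv)),3,(0,255,0),-1)
cv2.imwrite("pics/ov.png",a)
k=cv2.resize(p["pixels"][165:205,205:250],None,fx=12,fy=12,interpolation=cv2.INTER_CUBIC)
k=np.clip(k.astype(float)*3,0,255).astype(np.uint8); 
k2=cv2.resize(s["pixels"][175:235,245:310],None,fx=10,fy=10,interpolation=cv2.INTER_CUBIC)
cv2.imwrite("pics/k.png",k);cv2.imwrite("pics/k2.png",np.clip(k2*1.0*2,0,255).astype(np.uint8))
# arm fit
R0=env.current_tcp_rot()
for r in [(.5,.1,.3),(.5,.1,.5),(.6,.16,.3),(.6,.16,.05),(.45,.38,.05),(.45,.38,.3)]:
    q=env.ik(r,R0); print(r, None if q is None else np.round(q,3))
E
```

```text
gland 0.81 386
gland 0.65 182
jig 0.7 3448
gland (array([0.45604808, 0.38170031, 1.90041543]), np.float64(0.1726201361373565))
gland (array([0.45510306, 0.38692476, 1.98446128]), np.float64(0.17524240465416935))
gland (array([0.4567277 , 0.38226073, 1.93839565]), np.float64(0.38124968600433395))
jig [0.59088129 0.21338168 1.71423596] 0.1703778263045357
[[0.5987 0.1589 0.03  ]]
[[0.6027 0.1312 0.05  ]]
[[0.5939 0.1926 0.05  ]]
[[0.5837 0.2629 0.058 ]]
(0.5, 0.1, 0.3) [-0.247  0.529 -0.022  1.6    0.013  1.013 -1.512]
(0.5, 0.1, 0.5) [-0.046  0.453 -0.44   1.045  0.188  1.68  -1.663]
(0.6, 0.16, 0.3) [-0.315  0.726  0.007  1.174 -0.005  1.242 -1.546]
(0.6, 0.16, 0.05) [-0.425  1.032  0.246  1.471 -0.34   0.68  -1.267]
(0.45, 0.38, 0.05) [-1.159  1.202  0.964  1.609 -1.154  0.994 -1.03 ]
(0.45, 0.38, 0.3) [-0.643  0.67  -0.237  1.305  0.158  1.185 -2.128]
```

View pics/ov.png

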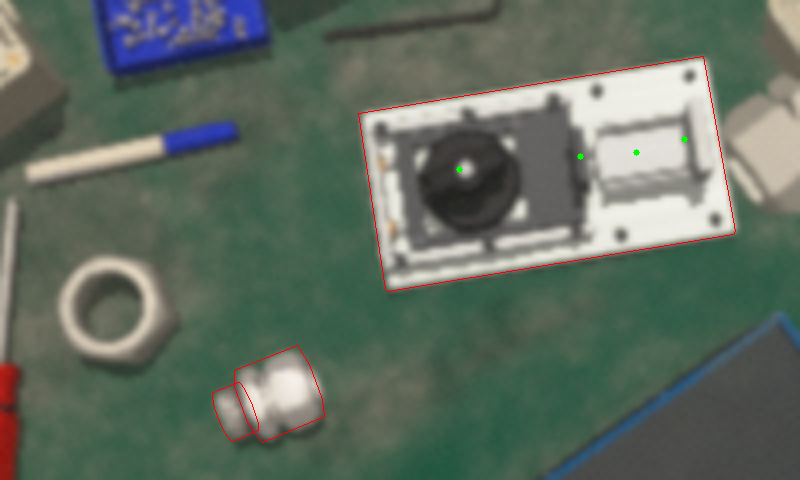

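View pics/k.png

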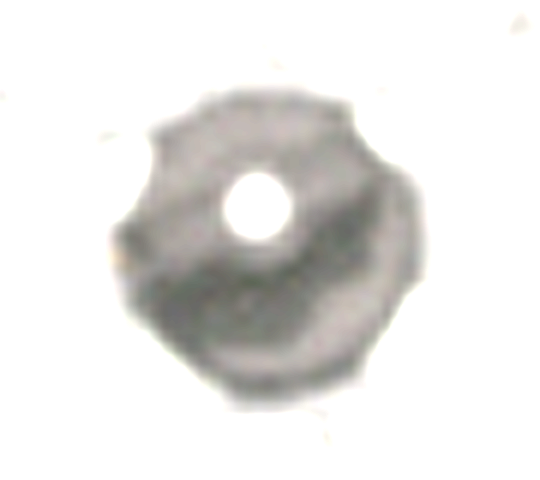

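View pics/k2.png

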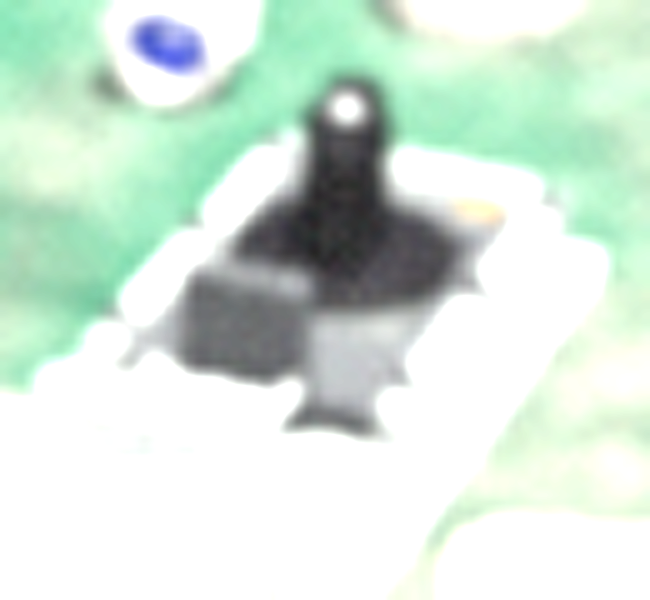

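```bash
python3 - <<'E'
from fit import *
p=env.read_camera("top");s=env.read_camera("scene")
K=rot(np.array([[.05,0,0]]),[0.59088,0.21338,1.71424])[0]; BAR=[box(-24,24,-7.5,7.5,34,73)]
out=[]
for cam,(x0,y0),(w,h),g in((p,(207,162),(40,42),3.2),(s,(255,175),(45,45),3)):
  k=cam["pixels"][y0:y0+h,x0:x0+w].astype(float)
  k=np.clip((k-15)*g,0,255).astype(np.uint8); k=cv2.resize(k,(w*6,h*6),interpolation=cv2.INTER_CUBIC)
  row=[cv2.resize(k,(260,290))]
  for dg in (105,120):
    a=k.copy(); uv=((proj(cam,rot(BAR[0],[K[0],K[1],np.radians(dg)]))-[x0,y0]+.5)*6).astype(np.int32)
    for i in range(8):
      for j in range(i):
        if bin(i^j).count("1")==1: cv2.line(a,tuple(map(int,uv[i])),tuple(map(int,uv[j])),(0,0,255) if i&1 and j&1 else (0,200,0),1)
    row.append(cv2.resize(a,(260,290)))
  out.append(np.hstack(row))
cv2.imwrite("pics/bar.png",np.vstack(out))
E
```

```text
(no output)
```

View pics/bar.png

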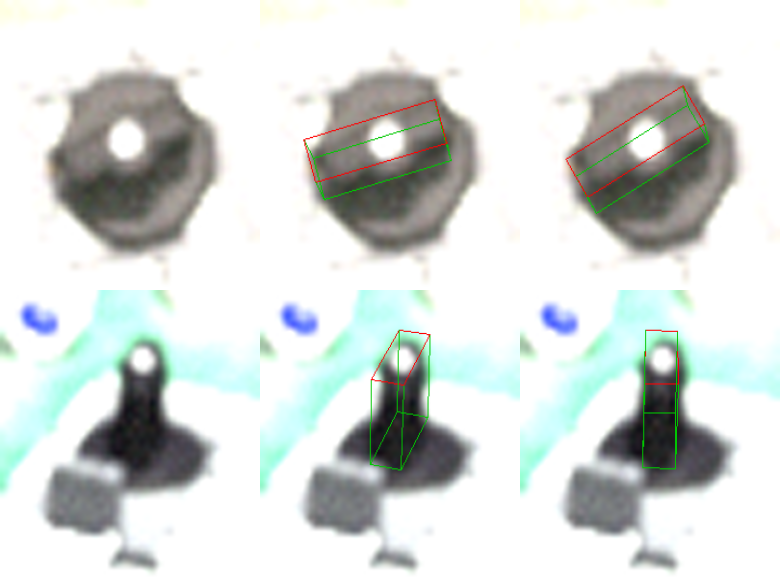

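```bash
cat >> h.py <<'E'
def Q(psi): return [0,float(np.cos(psi/2)),float(np.sin(psi/2)),0]
JX,JY,JA=0.59088,0.21338,1.71424
def jig(x,y,z):
    c,s=np.cos(JA),np.sin(JA); return [JX+c*x-s*y,JY+s*x+c*y,z]
E
python3 - <<'E'
from h import *
p=env.read_camera("top")
for uv in [(302,180),(295,160),(307,147),(303,135)]: print(uv,[ray(p,*uv,z).round(3) for z in (.03,.08)])
print(env.current_wrist_force(),env.current_clock())
P=env.current_tcp_pos(); env.move_l([P[0],P[1],.36],v=.25)
g=np.array([.456,.381]);a=1.9
t=g-.008*np.array([np.cos(a),np.sin(a)])
q=env.ik([*t,.16],Q(a)); print(np.round(q,3))
env.move_ptp([*t,.30],Q(a)); print(env.current_qpos().round(3),env.current_clock())
q=env.ik([*t,.0],Q(a)); print(np.round(q,3))
p=env.read_camera("top");s=env.read_camera("scene")
cv2.imwrite("pics/top1.png",p["pixels"]);cv2.imwrite("pics/sc1.png",s["pixels"])
E
```

```text
(302, 180) [array([0.591, 0.079, 0.03 ]), array([0.583, 0.085, 0.08 ])]
(295, 160) [array([0.641, 0.094, 0.03 ]), array([0.63, 0.1 , 0.08])]
(307, 147) [array([0.672, 0.064, 0.03 ]), array([0.66 , 0.071, 0.08 ])]
(303, 135) [array([0.702, 0.072, 0.03 ]), array([0.688, 0.079, 0.08 ])]
[-0.18862256  0.07512021  0.38278393] 1.9
[-0.427  0.884 -0.66   1.501  0.612  0.97  -0.933]
[-0.326  0.796 -0.967  1.284  0.643  1.378 -0.932] 5.9083
[-0.405  1.153 -0.71   1.581  0.981  0.799 -1.218]
```

View pics/sc1.png

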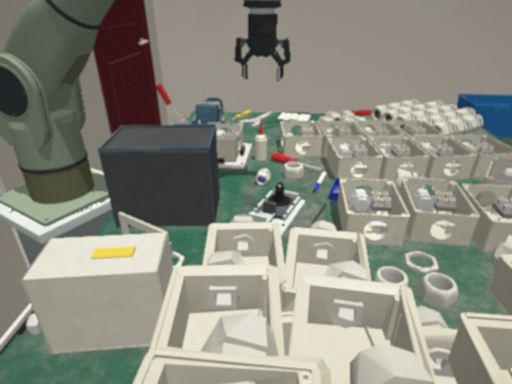

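View pics/top1.png

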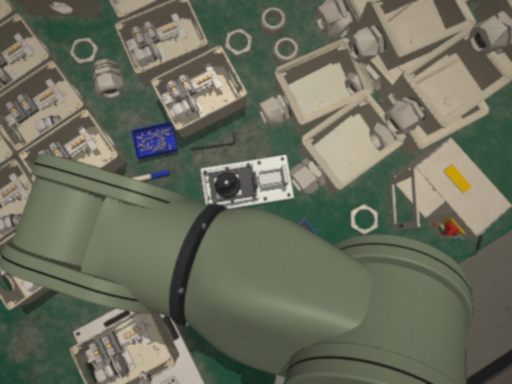

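```bash
cat >> h.py <<'E'
from scipy.optimize import fsolve, least_squares
def planar(pos,psi):
    r=np.hypot(pos[0],pos[1]); th=np.arctan2(pos[1],pos[0])
    f=lambda v:[.522*np.sin(v[0])+.29*np.sin(v[0]+v[1])-r,.0035+.522*np.cos(v[0])+.29*np.cos(v[0]+v[1])-pos[2]]
    a,b=fsolve(f,[.7,1.4]); q1=-th-0.04
    return [q1,a,0.0,b,0.0,np.pi-a-b,psi-1.604+q1]
E
python3 - <<'E'
from h import *
a=1.9; g=np.array([.456,.381]); t=g-.008*np.array([np.cos(a),np.sin(a)])
q=planar([*t,.2],a); print(np.round(q,3)); env.move_joints(q)
print(env.current_tcp_pos(),[*t,.2],env.current_tcp_rot(),Q(a),env.current_clock())
for z in(.2,.1,0): print(np.round(env.ik([*t,z],Q(a)),3))
p=env.read_camera("top");s=env.read_camera("scene")
cv2.imwrite("pics/top2.png",p["pixels"]);cv2.imwrite("pics/sc2.png",s["pixels"])
E
```

```text
[-0.723  0.769  0.     1.466  0.     0.907 -0.427]
[0.46364891 0.36722123 0.19970164] [np.float64(0.45858631653490806), np.float64(0.37342959929850067), 0.2] [-3.21116068e-04  5.94921641e-01  8.03783633e-01 -1.01970072e-04] [0, 0.5816830894638836, 0.8134155047893737, 0] 7.1
[-0.733  0.768 -0.008  1.465  0.007  0.908 -0.415]
[-0.732  0.903 -0.01   1.562  0.013  0.676 -0.42 ]
[-0.733  1.064 -0.01   1.593  0.018  0.485 -0.424]
```

View pics/sc2.png

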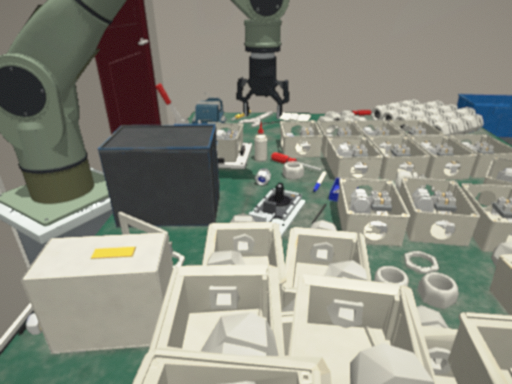

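View pics/top2.png

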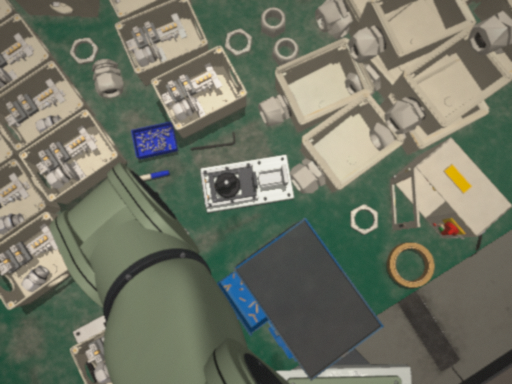

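```bash
python3 - <<'E'
from h import *
a=1.9; g=np.array([.456,.381]); t=g-.008*np.array([np.cos(a),np.sin(a)])
env.move_ptp([*t,.12],Q(a)); env.move_l([*t,.0],v=.12)
print(env.current_tcp_pos(),env.current_wrist_force(),env.current_opening())
print(env.grip(.03,40)); print(env.current_opening(),env.current_wrist_force(),env.current_clock())
s=env.read_camera("scene")
cv2.imwrite("pics/sc3.png",cv2.resize(s["pixels"][100:220,200:340],None,fx=5,fy=5,interpolation=cv2.INTER_CUBIC))
E
```

```text
[0.45893222 0.3736933  0.00075463] [-0.74726274  0.0406508   0.13539432] 0.08524990699522596
False
0.04328531151790554 [-1.80695787 -1.51164331 10.63080319] 9.25
```

View pics/sc3.png

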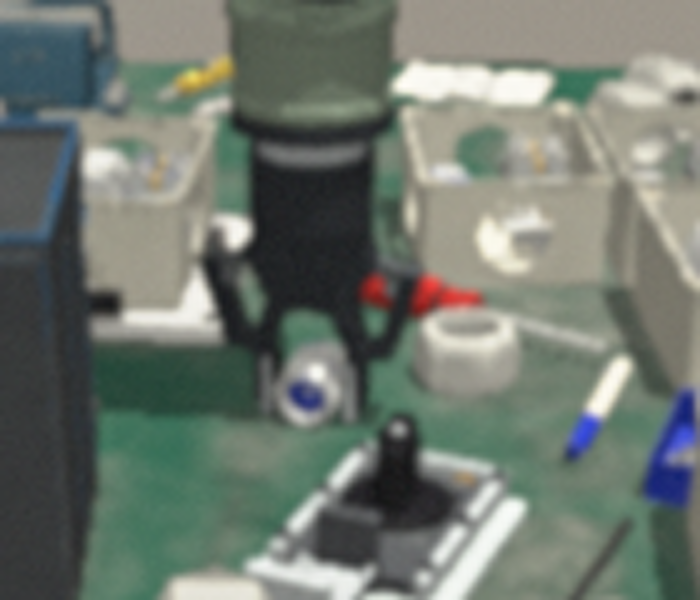

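```bash
python3 - <<'E'
from h import *
P=env.current_tcp_pos()
env.move_l([P[0],P[1],.004],v=.03); print(env.current_wrist_force(),env.current_opening())
env.move_l([P[0],P[1],.10],v=.15); env.sleep(.2);print(env.current_wrist_force(),env.current_opening(),env.current_clock())
s=env.read_camera("scene")
cv2.imwrite("pics/sc4.png",cv2.resize(s["pixels"][100:200,220:310],None,fx=7,fy=6,interpolation=cv2.INTER_CUBIC))
for q in("gland","gland_thread"): print(q,[(round(r["confidence"],2),world(s,r["location"]).round(4)) for r in env.pinpoint(s,q)[:2]])
print(env.current_tcp_pos())
E
```

```text
[-0.42807116 -0.69546308 -0.34095911] 0.04299120175347112
[ 0.14261332 -0.24265336 -1.85342957] 0.043667491921536065 10.575
gland [(0.5, array([0.4595, 0.3821, 0.0956]))]
gland_thread [(0.45, array([0.4491, 0.4084, 0.1185])), (0.2, array([ 0.5911,  0.2149, -0.0014]))]
[0.45861657 0.37346057 0.09963216]
```

View pics/sc4.png

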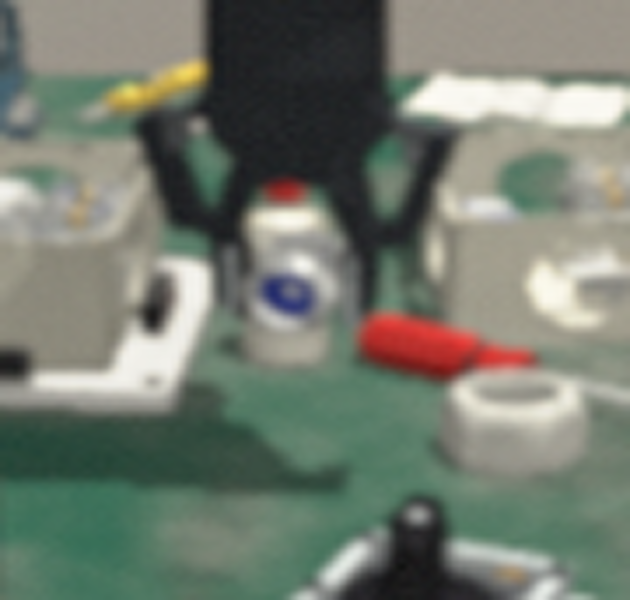

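```bash
python3 - <<'E'
from h import *
P=env.current_tcp_pos(); env.move_l([P[0],P[1],.17],v=.25)
env.move_ptp(jig(-.061,0,.17),Q(JA)); print(env.current_qpos().round(2))
env.move_l(jig(-.061,0,.09),v=.2); env.sleep(.3)
print(env.current_tcp_pos(),jig(-.061,0,.09),env.current_clock(),env.current_opening(),env.current_wrist_force(),env.current_moment())
for n in("scene","top"):
    s=env.read_camera(n)
    cv2.imwrite(f"pics/{n}5.png",cv2.resize(s["pixels"][120:230,200:320] if n=="scene" else s["pixels"][130:230,190:320],None,fx=6,fy=5.5,interpolation=cv2.INTER_CUBIC))
    for q in("gland","gland_thread","cradle_floor","back_stop","jaw_face"): print(n,q,[(round(r["confidence"],2),world(s,r["location"]).round(4)) for r in env.pinpoint(s,q)[:2]])
E
```

```text
[-0.3   0.85 -0.01  1.39  0.01  0.9  -0.17]
[0.59990399 0.15319931 0.09079804] [np.float64(0.5996000879079358), np.float64(0.15300649532387678), 0.09] 13.0333 0.04347223401715843 [ 0.06783979 -0.01519675 -1.1449688 ] [ 0.03343381 -0.02039174  0.00571272]
scene gland [(0.66, array([0.5979, 0.1889, 0.0479]))]
scene gland_thread [(0.83, array([0.5932, 0.1884, 0.1106])), (0.5, array([7.014e-01, 2.968e-01, 5.000e-04]))]
scene cradle_floor [(0.79, array([0.5994, 0.1598, 0.03  ]))]
scene back_stop [(0.92, array([0.603 , 0.1318, 0.0505]))]
scene jaw_face [(0.74, array([0.5958, 0.1924, 0.049 ])), (0.37, array([0.5987, 0.1601, 0.088 ]))]
top gland [(0.43, array([0.5954, 0.1592, 0.0908]))]
top gland_thread [(0.51, array([0.6007, 0.1581, 0.0306])), (0.44, array([0.5963, 0.1895, 0.1066]))]
top cradle_floor [(0.98, array([0.601 , 0.1582, 0.0332]))]
top back_stop [(0.51, array([0.5132, 0.4734, 0.0016]))]
top jaw_face [(0.63, array([0.5954, 0.1891, 0.0508])), (0.2, array([0.586 , 0.2623, 0.057 ]))]
```

View pics/scene5.png

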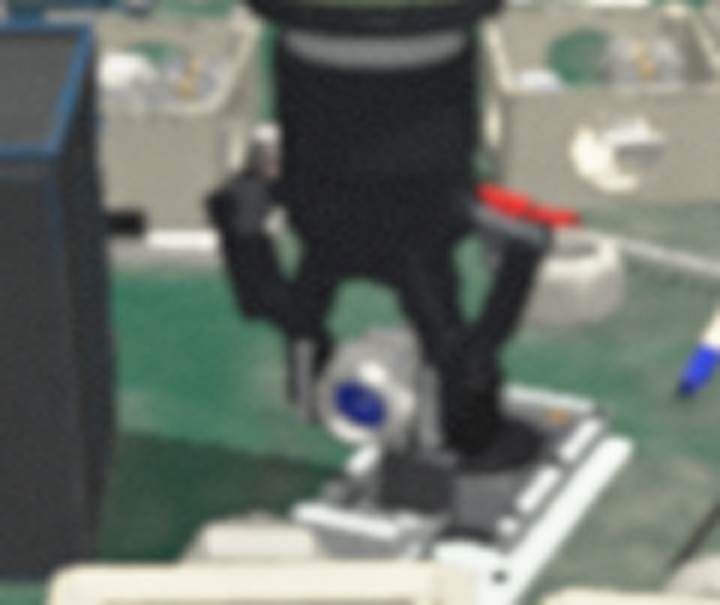

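View pics/top5.png

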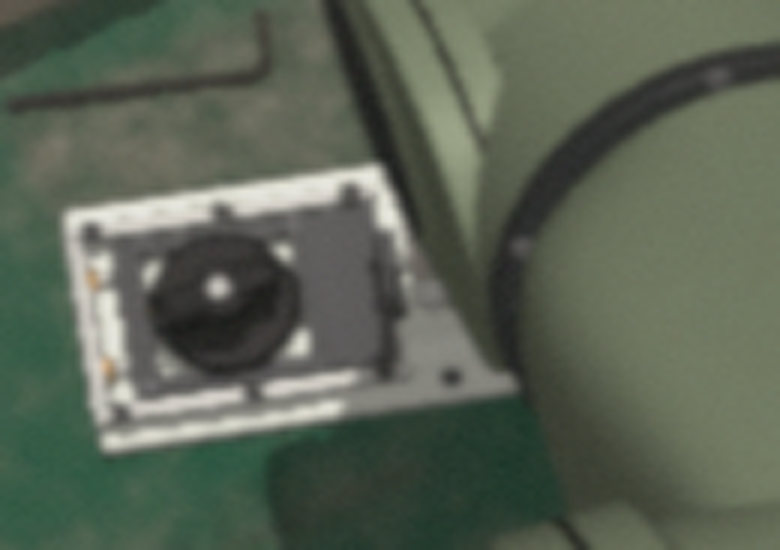

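```bash
python3 - <<'E'
from h import *
env.move_l(jig(-.060,0,.042),v=.15); f0=env.current_wrist_force(); print(f0,env.current_tcp_pos())
for z in np.arange(.038,.0285,-.0015):
    env.move_l(jig(-.060,0,z),v=.03); f=env.current_wrist_force()-f0; print(round(z,4),f.round(2),env.current_tcp_pos().round(4))
    if f[2]>4: break
print(env.current_clock())
E
```

```text
[ 0.04053944 -0.38005138 -0.59758767] [0.59955268 0.15394185 0.04232698]
0.038 [0.51 0.06 0.24] [0.5997 0.154  0.0384]
0.0365 [ 0.21 -0.82  0.27] [0.5995 0.1539 0.0366]
0.035 [ 0.38 -2.02 -1.68] [0.5995 0.1539 0.0349]
0.0335 [ 0.85 -1.16  0.1 ] [0.5994 0.154  0.0334]
0.032 [-0.11 -1.76 -0.35] [0.5994 0.1539 0.0319]
0.0305 [-0.12 -0.9   4.8 ] [0.5996 0.154  0.0307]
15.6333
```

```bash
python3 - <<'E'
from h import *
u=np.array([np.cos(JA),np.sin(JA),0])
env.move_l(jig(-.060,0,.031),v=.02); env.sleep(.1);f0=env.current_wrist_force();print(f0)
hit=None
for x in np.arange(-.0605,-.0665,-.0005):
    env.move_l(jig(x,0,.031),v=.02); f=(env.current_wrist_force()-f0); print(round(x,4),f.round(2),(f@u).round(2))
    if f@u>5: hit=x;break
print(hit,env.current_clock())
E
```

```text
[ 1.55771513 -1.75929857 -1.51270079]
-0.0605 [-2.16  1.08  1.04] 1.37
-0.061 [-1.62  1.81  0.78] 2.02
-0.0615 [-1.19  1.87  0.23] 2.02
-0.062 [-0.81  1.59  0.03] 1.69
-0.0625 [-0.81  1.46  1.4 ] 1.57
-0.063 [-1.87  2.14  0.24] 2.38
-0.0635 [-1.64  1.48  0.79] 1.7
-0.064 [-1.26  1.41  0.46] 1.58
-0.0645 [-1.36  2.04  0.14] 2.21
-0.065 [-1.8   1.89  0.75] 2.12
-0.0655 [-1.58  1.52  0.11] 1.73
-0.066 [-1.9   1.    0.93] 1.26
-0.0665 [-2.2   5.06  0.06] 5.32
-0.0665 19.2333
```

```bash
python3 - <<'E'
from h import *
env.move_l(jig(-.0647,0,.031),v=.02); print(env.current_wrist_force())
env.grip(.062,30); print(env.current_opening(),env.current_wrist_force())
P=env.current_tcp_pos(); env.move_l([P[0],P[1],.12],v=.2); env.move_l([P[0],P[1],.2],v=.3)
# go to knob hover
K=jig(.05,0,.2); env.move_ptp(K,Q(2.04)); print(env.current_qpos().round(2),env.current_clock())
for n in("scene","top"):
    s=env.read_camera(n)
    cv2.imwrite(f"pics/{n}6.png",cv2.resize(s["pixels"][160:240,230:330] if n=="scene" else s["pixels"][130:230,190:320],None,fx=6,fy=6,interpolation=cv2.INTER_CUBIC))
    for q in("gland","gland_thread","cradle_floor","back_stop","jaw_face"): print(n,q,[(round(r["confidence"],2),world(s,r["location"]).round(4)) for r in env.pinpoint(s,q)[:2]])
E
```

```text
[-0.72975813 -0.28922856 -1.00755467]
0.06203723044683711 [ 0.58913321 -0.18384986  0.08231167]
[-0.44  0.85 -0.08  1.26  0.07  1.04 -0.06] 21.35
scene gland [(0.77, array([0.5988, 0.1563, 0.0302]))]
scene gland_thread [(0.69, array([0.598 , 0.1842, 0.0507]))]
scene cradle_floor [(0.87, array([0.5993, 0.1573, 0.0295]))]
scene back_stop [(0.63, array([0.6024, 0.1274, 0.0488]))]
scene jaw_face [(0.58, array([0.5973, 0.1927, 0.047 ]))]
top gland []
top gland_thread []
top cradle_floor []
top back_stop []
top jaw_face []
```

View pics/scene6.png

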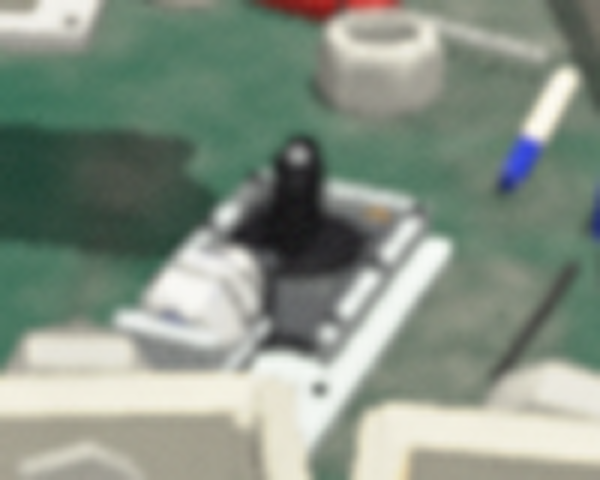

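View pics/top6.png

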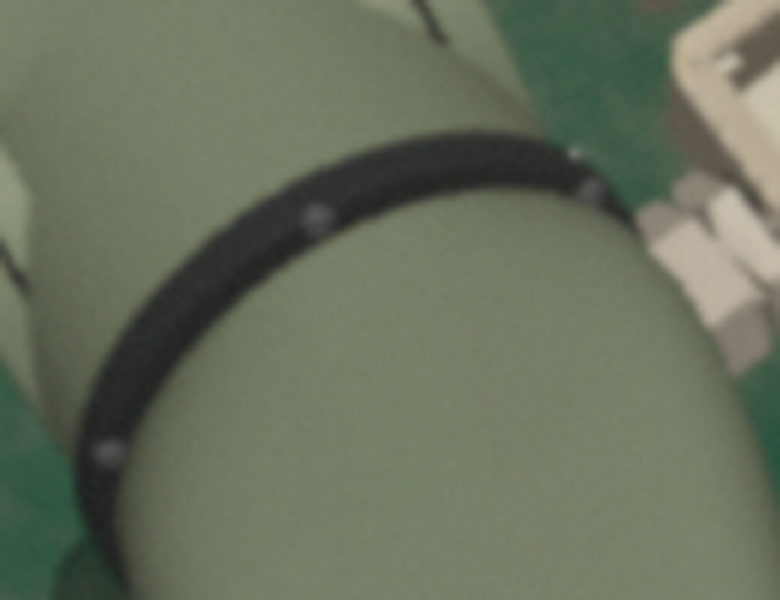

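```bash
python3 - <<'E'
from h import *
K=[.5843,.2624]
env.move_l([*K,.1],v=.25); env.move_l([*K,.040],v=.12)
f0=env.current_wrist_force();m0=env.current_moment(); print(f0,m0)
env.grip(.005,30); env.sleep(.1)
print(env.current_opening(),(env.current_wrist_force()-f0).round(2),(env.current_moment()-m0).round(3),env.current_tcp_pos(),env.current_clock(),env.current_qpos().round(3))
s=env.read_camera("scene")
cv2.imwrite("pics/sc7.png",cv2.resize(s["pixels"][140:240,220:340],None,fx=6,fy=6,interpolation=cv2.INTER_CUBIC))
E
```

```text
[ 0.39612601 -0.63423981  0.24627819] [ 0.04154773 -0.04198986 -0.02342101]
0.014794444371845053 [-2.76 -0.34  4.65] [-0.156  0.408 -0.269] [0.58442499 0.26246245 0.04048169] 23.7417 [-0.44   1.052 -0.073  1.386  0.097  0.707 -0.081]
```

View pics/sc7.png

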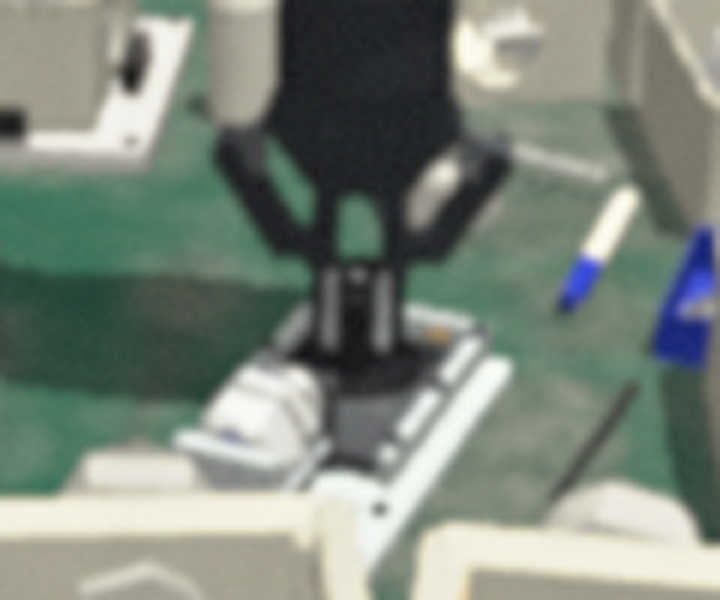

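```bash
cat > turn.py <<'E'
import sys
from h import *
def turn(n,st,m0z=-0.0234,hi=.38):
    q=list(env.current_qpos()); tr=[]
    for i in range(n):
        q[6]-=st; env.move_joints(q); m=env.current_moment()[2]-m0z; f=env.current_wrist_force()
        tr.append((round(q[6],3),round(m,3),round(env.current_opening()*1e3,2),f.round(1).tolist()))
        print(*tr[-1],round(env.current_clock(),2))
        if m>hi: print("HIGH"); break
        if len(tr)>4 and m<-0.03: print("FLIP");break
if __name__=="__main__": turn(int(sys.argv[1]),float(sys.argv[2]))
E
python3 turn.py 7 .04
```

```text
-0.121 -0.165 14.32 [-0.3, -0.4, 0.9] 24.04
-0.161 -0.207 14.62 [-0.5, -0.4, 1.5] 24.29
-0.201 -0.082 14.77 [-1.4, -0.4, 2.2] 24.54
-0.241 -0.012 14.63 [-0.9, -0.4, 2.2] 24.79
-0.281 -0.074 14.46 [-1.3, -0.5, 3.3] 25.04
FLIP
```

```bash
sed -i 's/if len(tr)>4 and m<-0.03/if max(t[1] for t in tr)>.1 and m<-0.0/' turn.py; python3 turn.py 8 .04
```

```text
-0.319 -0.043 14.88 [-0.3, -0.4, 4.1] 25.29
-0.359 -0.148 14.4 [-0.8, -0.1, 3.9] 25.54
-0.399 -0.085 14.71 [-1.6, -1.5, 2.4] 25.79
-0.439 -0.033 14.2 [-0.6, -1.6, 2.4] 26.04
-0.479 -0.153 14.78 [-0.9, -0.5, 3.5] 26.29
-0.519 -0.082 14.55 [-0.9, 0.3, 2.3] 26.54
-0.559 -0.046 14.68 [-1.0, -0.4, 2.0] 26.79
-0.599 -0.073 14.69 [-0.9, -0.1, 3.7] 27.04
```

```bash
python3 - <<'E'
from h import *
s=env.read_camera("scene"); print(s["pixels"].shape)
cv2.imwrite("pics/sc8.png",cv2.resize(s["pixels"][140:240,220:340],None,fx=6,fy=6,interpolation=cv2.INTER_CUBIC))
for q in("jaw_face","gland_thread"): print(q,[(round(r["confidence"],2),world(s,r["location"]).round(4)) for r in env.pinpoint(s,q)[:1]])
for i in range(4): print(env.current_moment().round(3),env.current_tau().round(2)); env.sleep(.05)
E
```

```text
(384, 512, 3)
jaw_face [(0.71, array([0.5942, 0.1611, 0.0313]))]
gland_thread [(0.66, array([0.5959, 0.1836, 0.0485]))]
[-0.128  0.102  0.009] [-1.8000e-01 -1.0379e+02  3.8000e-01 -1.8550e+01 -2.0000e-02 -1.5000e-01
  7.0000e-02]
[-0.102  0.047 -0.066] [-1.7000e-01 -1.0379e+02  3.8000e-01 -1.8530e+01 -4.0000e-02 -1.4000e-01
  5.0000e-02]
[-0.175  0.038  0.052] [-1.7000e-01 -1.0379e+02  3.8000e-01 -1.8520e+01 -5.0000e-02 -1.3000e-01
  3.0000e-02]
[-0.101  0.032  0.021] [-1.7000e-01 -1.0379e+02  3.7000e-01 -1.8510e+01 -7.0000e-02 -1.2000e-01
  1.0000e-02]
```

View pics/sc8.png

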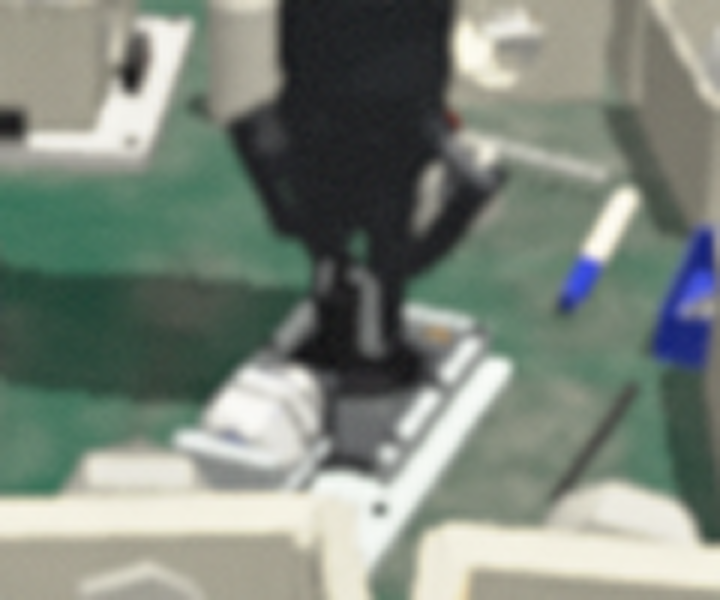

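```bash
cat > turn2.py <<'E'
import sys
from h import *
q=list(env.current_qpos())
for i in range(int(sys.argv[1])):
    q[6]-=.04; env.move_joints(q); t=[]
    for k in range(3): t.append(round(float(env.current_tau()[6]),3)); env.sleep(.02)
    m=np.mean([env.current_moment()[2] for k in range(3)])
    print(round(q[6],3),t,round(float(m),3),round(env.current_opening()*1e3,2),round(env.current_clock(),2))
    if len(sys.argv)>2 and not(float(sys.argv[2])<t[-1]<float(sys.argv[3])): print("STOP");break
E
python3 turn2.py 4
```

```text
-0.638 [-0.425, -0.28, -0.17] -0.087 14.51 27.69
-0.678 [-0.338, -0.187, -0.076] -0.171 14.22 27.99
-0.718 [-0.395, -0.246, -0.135] -0.119 14.74 28.29
-0.758 [-0.334, -0.183, -0.073] -0.135 14.83 28.59
```

```bash
cat > turn3.py <<'E'
import sys,os
from h import *
q=list(env.current_qpos()); 
if not os.path.exists("ref.npy"): np.save("ref.npy",env.read_camera("scene")["pixels"])
R=np.load("ref.npy").astype(np.float32); B=(slice(188,226),slice(262,305))
for i in range(int(sys.argv[1])):
    q[6]-=.04; env.move_joints(q); env.sleep(.12)
    t=float(env.current_tau()[6]); m=np.mean([env.current_moment()[2] for k in range(3)])
    s=env.read_camera("scene")["pixels"].astype(np.float32)
    d=np.abs(s-R).mean(2); d=cv2.GaussianBlur(d,(3,3),0)
    # slide/gland area only (below knob skirt)
    print(round(q[6],3),round(env.current_qpos()[6],4),"tau",round(t,3),"m",round(float(m),3),"dGl",d[200:218,252:275].mean().round(2),"dSl",d[206:220,274:292].mean().round(2),round(env.current_clock(),2))
E
python3 turn3.py 4
```

```text
-0.796 -0.7954 tau 0.346 m -0.35 dGl 1.13 dSl 1.86 29.06
-0.836 -0.8354 tau 0.305 m -0.301 dGl 1.21 dSl 2.89 29.48
-0.876 -0.8755 tau 0.359 m -0.331 dGl 1.4 dSl 3.8 29.89
-0.916 -0.9155 tau 0.354 m -0.334 dGl 1.68 dSl 4.81 30.31
```

```bash
sed -i 's/q\[6\]-=.04/q[6]-=.02/; s/^    print(\(.*\))$/    print(\1)\n    if t<.2: break/' turn3.py; python3 turn3.py 4; python3 - <<'E'
from h import *
s=env.read_camera("scene")
a=[cv2.resize(x[180:240,240:310],None,fx=5.5,fy=6,interpolation=cv2.INTER_CUBIC) for x in(np.load("ref.npy"),s["pixels"])]
cv2.imwrite("pics/sc9.png",np.hstack(a))
E
```

```text
-0.935 -0.935 tau 0.148 m -0.117 dGl 1.76 dSl 5.05 30.73
```

View pics/sc9.png

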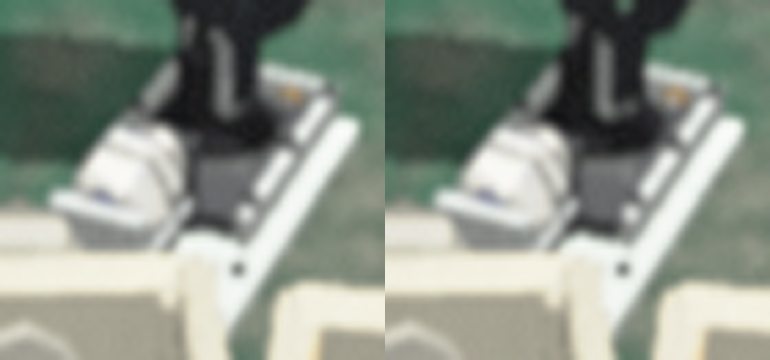

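```bash
python3 turn3.py 1; python3 - <<'E'
from h import *
env.grip(.05,30); env.sleep(.3); print(env.current_opening(),env.current_moment().round(3),env.current_wrist_force().round(2))
P=env.current_tcp_pos(); env.move_l([P[0],P[1],.14],v=.15); env.move_l([P[0],P[1],.3],v=.25)
q=list(env.current_qpos()); q[0]+=.75; env.move_joints(q)
print(env.current_clock())
for n in("scene","top"):
    s=env.read_camera(n)
    cv2.imwrite(f"pics/{n}10.png",cv2.resize(s["pixels"][160:240,230:330] if n=="scene" else s["pixels"][130:230,190:320],None,fx=6,fy=6,interpolation=cv2.INTER_CUBIC))
    for k in("gland","gland_thread","jaw_face","cradle_floor","knob_grip","dome_nut","locknut","hexkey"): print(n,k,[(round(r["confidence"],2),world(s,r["location"]).round(4)) for r in env.pinpoint(s,k)[:1]])
E
```

```text
-0.955 -0.9548 tau 0.175 m -0.176 dGl 1.78 dSl 5.89 31.19
0.04974125943801049 [-0.    -0.029  0.003] [-0.3  -0.11 -0.14]
35.25
scene gland [(0.65, array([0.6012, 0.1567, 0.0284]))]
scene gland_thread [(0.65, array([0.594 , 0.1841, 0.0489]))]
scene jaw_face [(0.75, array([0.5994, 0.1898, 0.0461]))]
scene cradle_floor [(0.58, array([0.5989, 0.1614, 0.0302]))]
scene knob_grip [(0.6, array([0.5876, 0.2573, 0.0562]))]
scene dome_nut [(0.53, array([ 0.5128,  0.4758, -0.0018]))]
scene locknut [(0.4, array([ 0.4985, -0.0689, -0.0005]))]
scene hexkey [(0.52, array([ 0.7021,  0.2984, -0.0011]))]
top gland [(0.68, array([0.5933, 0.1535, 0.0303]))]
top gland_thread [(0.59, array([0.5949, 0.187 , 0.0486]))]
top jaw_face [(0.62, array([0.5959, 0.1854, 0.054 ]))]
top cradle_floor [(0.71, array([0.6003, 0.1583, 0.0324]))]
top knob_grip [(0.57, array([0.5841, 0.2634, 0.0583]))]
top dome_nut [(0.79, array([0.5113, 0.474 , 0.0006]))]
top locknut [(0.81, array([ 0.497 , -0.0693, -0.0035]))]
top hexkey [(0.6, array([ 6.999e-01,  2.962e-01, -2.000e-04]))]
```

View pics/scene10.png

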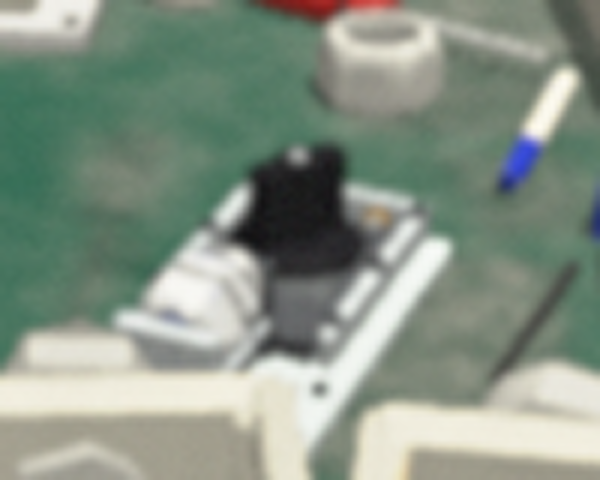

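View pics/top10.png

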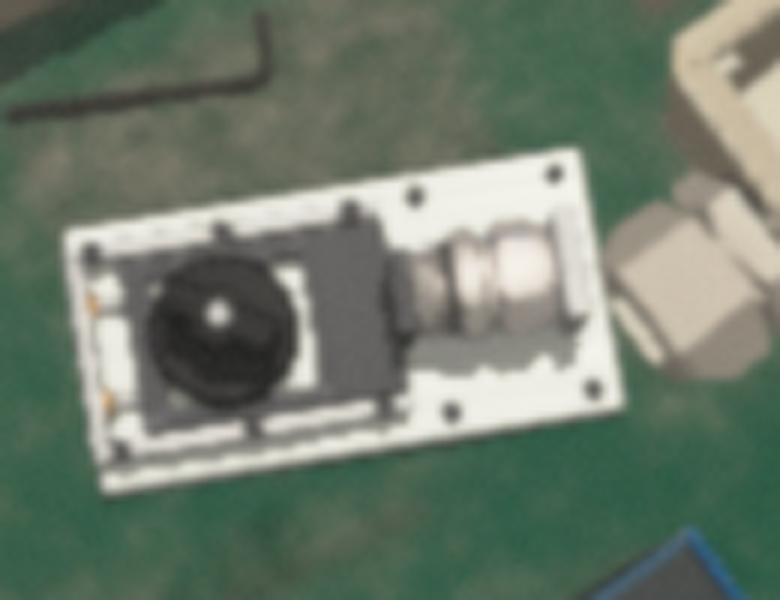

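```bash
python3 - <<'E'
from h import *
p=env.read_camera("top"); A=cv2.imread("pics/top0.png"); Bn=p["pixels"]
# sample profile along jig x at z~.03 (slide top region) off-centre y
for nm,y,z in(("slide/jaw",0.012,.058),("slide y-",-.012,.058),("slide rear plate",.03,.03)):
    xs=np.arange(-.06,.1,.0005); uv=proj(p,np.array([jig(x,y,z) for x in xs])).astype(np.float32)
    for n,I in(("before",A),("now",Bn)):
        v=cv2.remap(I,uv[:,0][None],uv[:,1][None],cv2.INTER_CUBIC).mean(2)[0]
        print(nm,n,v[20:110:4].astype(int))
f=lambda I:I[:,:,1].astype(np.float32)
t=f(A)[168:200,240:252]; r=cv2.matchTemplate(f(Bn)[164:206,232:262],t,cv2.TM_CCOEFF_NORMED); _,m,_,l=cv2.minMaxLoc(r); print("shift px",l[0]-8,l[1]-4,m)
a,b=ray(p,245,182,.04),ray(p,246,182,.04); print("mm/px",np.linalg.norm(a-b)*1e3)
print(env.current_wrist_force(),env.current_clock())
E
```

```text
slide/jaw before [220 219 220 220 221 222 221 220 219 206 168 139 135 131 110  95  80  67
  67  81  93  95  97]
slide/jaw now [141 117  91  78  84  99 111 118 125 122 108  99  99  97  86  71  73  86
  97 100 100  99 100]
slide y- before [156 150 141 135 136 143 148 154 163 187 216 224 209 156 113  93  86  85
  94  95  98  98  97]
slide y- now [181 155 114  94 110 135 145 152 154 147 130 115 104  97  91  92  98  98
  99  99  99 102 102]
slide rear plate before [204 193 194 201 209 215 220 223 216 204 209 223 231 228 217 171 122  95
  93  94  95  95  95]
slide rear plate now [144 138 137 138 137 138 144 162 181 194 203 207 202 179 135 103  94  95
  97  97  97  98  98]
shift px 2 0 0.8467854261398315
mm/px 2.3734227940132966
[ 0.65569752 -0.88929327  0.54049711] 36.2
```

```bash
python3 - <<'E'
from h import *
p=env.read_camera("top"); A=cv2.imread("pics/top0.png"); Bn=np.mean([env.read_camera("top")["pixels"].astype(float) for _ in range(6)],0).astype(np.uint8)
# rectify both to jig plane z, 0.25 mm px
def rect(I,z):
    xs=np.arange(-.09,.11,.00025); ys=np.arange(-.05,.05,.00025)
    X=np.array([[jig(x,y,z) for x in xs] for y in ys]); uv=proj(p,X.reshape(-1,3)).reshape(*X.shape[:2],2).astype(np.float32)
    return cv2.remap(I,uv[...,0],uv[...,1],cv2.INTER_CUBIC)
a,b=rect(A,.03),rect(Bn,.03); cv2.imwrite("pics/rect.png",np.vstack([cv2.resize(a,None,fx=.9,fy=.7),cv2.resize(b,None,fx=.9,fy=.7)]))
ga,gb=[cv2.cvtColor(x,6).astype(np.float32) for x in(a,b)]
xi=lambda x:int((x+.09)/.00025); yi=lambda y:int((y+.05)/.00025)
for y0,y1 in((-.034,-.022),(.022,.034),(-.03,-.02),(.018,.03),(-.012,.012)):
  for x0,x1,nm in((-.04,.0,"front"),(.06,.105,"rear"),(.0,.03,"window")):
    u=ga[yi(y0):yi(y1),xi(x0):xi(x1)].mean(0);best=[]
    for s in range(-8,48):
        v=gb[yi(y0):yi(y1),xi(x0)-s:xi(x1)-s].mean(0); best.append(np.corrcoef(u,v)[0,1])
    i=int(np.argmax(best)); print(nm,y0,"shift mm",(i-8)*.25,round(best[i],3))
E
```

```text
front -0.034 shift mm 3.25 1.0
rear -0.034 shift mm 1.75 0.963
window -0.034 shift mm 1.25 0.896
front 0.022 shift mm 3.25 0.993
rear 0.022 shift mm 2.75 0.932
window 0.022 shift mm 1.75 0.973
front -0.03 shift mm 3.5 1.0
rear -0.03 shift mm 2.25 0.965
window -0.03 shift mm 0.25 0.988
front 0.018 shift mm 4.0 0.952
rear 0.018 shift mm 2.25 0.899
window 0.018 shift mm 1.5 0.978
front -0.012 shift mm 2.5 0.948
rear -0.012 shift mm 3.75 0.984
window -0.012 shift mm -2.0 0.738
```

View pics/rect.png

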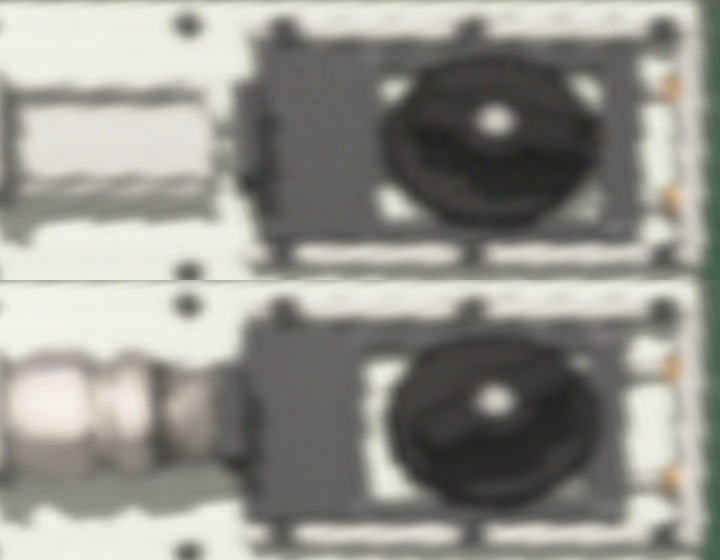

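```bash
python3 - <<'E'
from fit import *
p=env.read_camera("top");s=env.read_camera("scene")
K=jig(.05,0,0); BAR=[box(-24,24,-7.5,7.5,34,73)]
out=[]
for cam,(x0,y0),(w,h),g in((p,(207,162),(40,42),3.2),(s,(255,175),(45,45),3)):
  k=cam["pixels"][y0:y0+h,x0:x0+w].astype(float)
  k=np.clip((k-15)*g,0,255).astype(np.uint8); k=cv2.resize(k,(w*6,h*6),interpolation=cv2.INTER_CUBIC)
  row=[cv2.resize(k,(200,250))]
  for dg in (1.27,1.12,.97):
    a=k.copy(); uv=((proj(cam,rot(BAR[0],[K[0],K[1],dg]))-[x0,y0]+.5)*6).astype(np.int32)
    for i in range(8):
      for j in range(i):
        if bin(i^j).count("1")==1: cv2.line(a,tuple(map(int,uv[i])),tuple(map(int,uv[j])),(0,0,255) if i&1 and j&1 else (0,200,0),1)
    row.append(cv2.resize(a,(200,250)))
  out.append(np.hstack(row))
cv2.imwrite("pics/bar2.png",np.vstack(out))
xs=np.arange(-.105,-.0,.0002); ys=np.arange(-.035,.035,.0002)
from functools import reduce
ims=[]
for z in(.04,.058):
    X=np.array([[jig(x,y,z) for x in xs] for y in ys]); uv=proj(p,X.reshape(-1,3)).reshape(*X.shape[:2],2).astype(np.float32)
    r=cv2.remap(p["pixels"],uv[...,0],uv[...,1],cv2.INTER_CUBIC)
    for x in(-.083,-.027,-.021): r[::6,int((x+.105)/.0002)]=(0,0,255)
    ims.append(r)
cv2.imwrite("pics/gl.png",cv2.resize(np.vstack(ims),None,fx=1.2,fy=.85))
E
```

```text
(no output)
```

View pics/bar2.png

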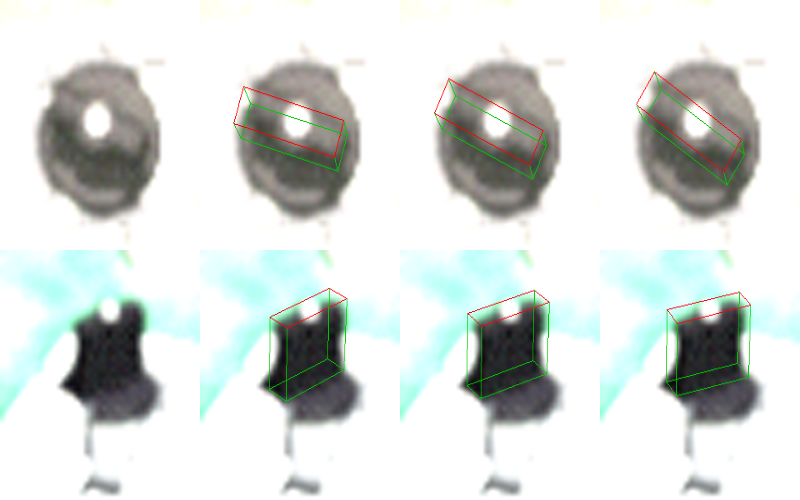

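View pics/gl.png

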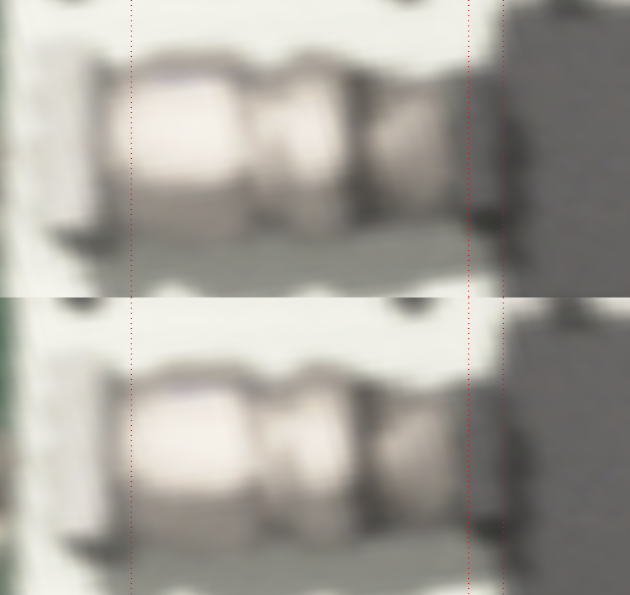

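```bash
python3 - <<'E'
from h import *
K=[.5843,.2624]; psi=1.06
q=list(env.current_qpos()); q[0]-=.75; q[6]-=.08; env.move_joints(q)
env.move_ptp([*K,.12],Q(psi)); env.move_l([*K,.040],v=.12); env.sleep(.1)
M=lambda: np.mean([(env.sleep(.02),env.current_moment()[2])[1] for _ in range(6)])
m0=M();t0=env.current_tau()[6]; print(m0,t0,env.current_qpos().round(3))
env.grip(.005,25); env.sleep(.15)
print("gripped",env.current_opening(),"m",round(M()-m0,3),"tau",env.current_tau()[6]-t0,env.current_wrist_force().round(2),env.current_clock())
np.save("m0.npy",[m0,t0])
s=env.read_camera("scene"); np.save("ref2.npy",s["pixels"])
E
```

```text
-0.010749209663383318 0.0009260931255994365 [-0.442  1.052 -0.068  1.386  0.091  0.706 -1.055]
gripped 0.014526779707458698 m 0.094 tau -0.07328251602302771 [ 1.42 -0.16  5.33] 40.8667
```

```bash
cat > turn4.py <<'E'
import sys
from h import *
m0,t0=np.load("m0.npy"); R=np.load("ref2.npy").astype(np.float32)
q=list(env.current_qpos())
for i in range(int(sys.argv[1])):
    q[6]-=.02; env.move_joints(q); env.sleep(.15)
    m=-(env.current_tau()[6]-t0)
    d=cv2.GaussianBlur(np.abs(env.read_camera("scene")["pixels"].astype(np.float32)-R).mean(2),(3,3),0)
    print(round(q[6],3),"m",round(float(m),3),round(float(env.current_moment()[2]-m0),3),"dGl",d[200:218,252:275].mean().round(2),"dSl",d[206:220,274:292].mean().round(2),round(env.current_clock(),2))
    if m>.2: print("WALL");break
E
python3 turn4.py 3
```

```text
-1.075 m 0.129 0.193 dGl 0.97 dSl 1.13 41.37
-1.095 m 0.001 0.049 dGl 1.04 dSl 1.02 41.82
-1.115 m -0.002 0.023 dGl 1.04 dSl 1.16 42.27
```

```bash
python3 - <<'E'
from h import *
env.grip(.05,30); env.sleep(.2)
P=env.current_tcp_pos(); env.move_l([P[0],P[1],.14],v=.15); env.move_l([P[0],P[1],.3],v=.25)
q=list(env.current_qpos()); q[0]+=.75; env.move_joints(q); print(env.current_clock())
p=env.read_camera("top"); s=env.read_camera("scene")
A=cv2.imread("pics/top10.png"); cv2.imwrite("pics/top11.png",cv2.resize(p["pixels"][130:230,190:320],None,fx=6,fy=6,interpolation=cv2.INTER_CUBIC))
for z in (.058,.05):
  # gap back stop -> jaw profile, before (top0) and now
  xs=np.arange(-.1,0,.001); I0=cv2.imread("pics/top0.png")
  for y in(.0,.016,-.016):
    uv=proj(p,np.array([jig(x,y,z) for x in xs])).astype(np.float32)
    print(z,y,cv2.remap(p["pixels"],uv[:,0][None],uv[:,1][None],cv2.INTER_CUBIC).mean(2)[0][:35:1].astype(int))
for k in("gland","gland_thread","jaw_face","back_stop"): print(k,[[(round(r["confidence"],2),world(c,r["location"]).round(4)) for r in env.pinpoint(c,k)[:1]] for c in(p,s)])
E
```

```text
46.225
0.058 0.0 [221 228 225 221 219 218 218 217 216 213 207 197 190 189 193 204 214 224
 229 231 234 235 236 236 237 237 238 238 239 239 239 239 237 233 228]
0.058 0.016 [218 224 222 217 217 218 219 221 220 220 213 197 180 157 141 130 129 134
 137 140 141 140 139 140 140 139 139 138 138 138 138 137 136 135 133]
0.058 -0.016 [225 231 228 226 222 219 219 218 217 213 203 193 180 169 164 167 176 180
 180 177 173 169 167 166 165 166 166 166 168 169 169 168 166 164 161]
0.05 0.0 [223 220 216 216 216 217 217 214 211 204 195 188 186 190 201 210 219 226
 229 232 233 235 235 235 236 237 237 238 238 238 238 236 233 227 217]
0.05 0.016 [223 222 217 215 216 218 220 220 218 212 196 178 157 138 128 123 128 134
 136 137 138 137 137 138 138 137 137 137 137 138 138 136 136 134 131]
0.05 -0.016 [232 230 228 223 220 219 218 216 212 202 191 178 164 156 155 161 168 171
 171 173 174 174 175 176 177 179 179 180 179 179 178 173 168 161 155]
gland [[(0.82, array([0.5958, 0.155 , 0.0312]))], []]
gland_thread [[(0.56, array([0.5925, 0.1852, 0.0439]))], [(0.66, array([0.5959, 0.1812, 0.0514]))]]
jaw_face [[(0.71, array([0.5987, 0.1835, 0.0549]))], [(0.5, array([0.5976, 0.1876, 0.0479]))]]
back_stop [[(0.64, array([0.6055, 0.1207, 0.0494]))], [(0.87, array([0.6019, 0.1296, 0.0504]))]]
```

View pics/top11.png

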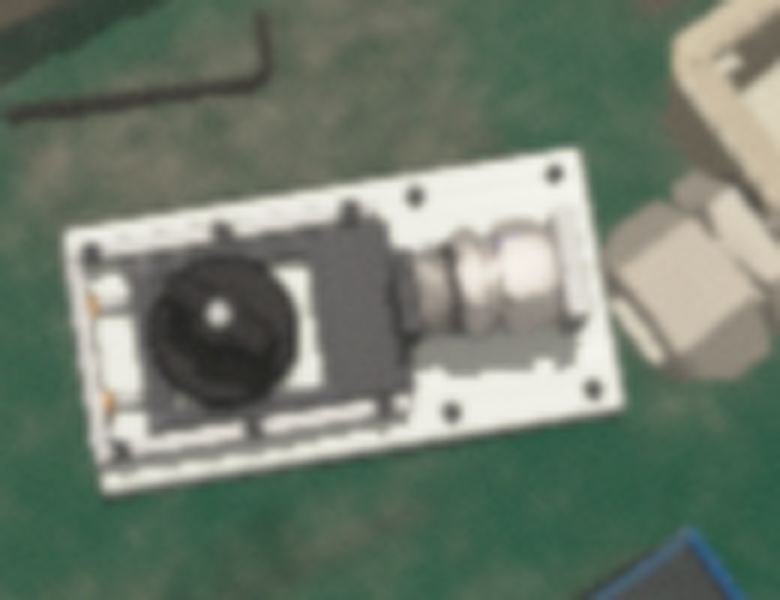

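```bash
python3 - <<'E'
from h import *
p=env.read_camera("top"); ims=[]
# front edge of slide plate & rear & window: 1D subpixel half-level crossings
I0=cv2.imread("pics/top0.png")
xs=np.arange(-.04,.11,.0002)
for nm,y,a,b in(("front",.028,-.035,-.005),("front",-.028,-.035,-.005),("rear",.0,.082,.1),("rear",.01,.082,.1),("rear",-.01,.082,.1)):
    uv=proj(p,np.array([jig(x,y,.027) for x in xs])).astype(np.float32); r=[]
    for I in(I0,p["pixels"]):
        v=cv2.remap(I,uv[:,0][None],uv[:,1][None],cv2.INTER_CUBIC).mean(2)[0]; m=(xs>a)&(xs<b); w=v[m];x=xs[m]
        s=w<150 if nm=="front" else w>130
        r.append(x[np.argmax(s)]*1e3)
    print(nm,y,np.round(r,1),"shift",round(r[0]-r[1],2))
E
```

```text
front 0.028 [-19.8 -26.6] shift 6.8
front -0.028 [-19.  -24.4] shift 5.4
rear 0.0 [87.2 82.2] shift 5.0
rear 0.01 [87.6 82.2] shift 5.4
rear -0.01 [87.2 82.2] shift 5.0
```

```bash
python3 - <<'E'
from h import *
print(env.current_wrist_force().round(2),env.current_tcp_pos().round(3),env.current_clock()); env.close_job()
E
```

```text
[ 0.19 -0.84  0.47] [ 0.606 -0.206  0.299] 46.775
the job is handed in; nothing more can be done
```

I laid the gland in the cradle with its thread towards the jaw. I touched it against the back stop, backed off 1.5 mm and let go. Then I turned the knob clockwise until the slide dropped into the notch, and handed the job in at about 47 s with the arm well clear.

**First release was too early:** I let go of the knob when the torque dropped, but the slide had moved only about 4.7 mm. I gripped the knob again and turned it a little further. After that there was no drawing torque and no sign of the end wall (peak about 0.13–0.19 N m).

**Last checks:**
- **Slide:** the two front-edge readings gave shifts of 5.4 and 6.8 mm. The rear-edge reading (5.0 mm or more) hit the edge of its search window, so it only gives a lower limit. Together they fit the expected 6 mm or so.
- **Gland:** the top view shows it lying straight in the cradle with the jaw on the thread. The cameras put its underside at about z = 0.030–0.031 m.
- **Bystanders:** after the first release they were all within a few mm of their starting positions. I did not re-measure them after the second grip, which was only at the knob.

**Not settled:**
- The clamping force was not measured. I infer it from the slide's travel and the slack knob.
- The gripper read about 43 mm on the 46 mm gland, which I never explained.
- The networks' jaw and thread points scatter by several mm, so they cannot confirm the fit to the millimetre.

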